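# Find the case that is not empty

### The arm

A 7-joint arm with a two-finger parallel gripper is mounted at the origin on a cart in front of the work surface, level with it; the furniture and walls round the work are solid. World frame = base frame: x ahead of the robot, y to its left, z up, the work surface at z = 0. Lengths are in mm, angles in degrees, forces in N, time in s.
With the tool pointing down it reaches from about 425 to 950 mm from the base axis. Payload 16.7 kg.
Tool frame: the origin (TCP) lies at the very end of the fingers, on their centre line; the grasp point (between the pads) lies 19 mm behind it; z points along the fingers, x is the direction in which the jaws open and shut, and the axes are right-handed (so a half turn about z gives the same grasp; the last joint's range is limited). The gripper opens to 94 mm and grips with 3 to 60 N. Pads are 16 mm wide; open, the fingers measure 119 mm over their backs; the gripper's body (75 mm by 177 mm) begins 78 mm behind the grasp point.
Start: joints at [-76.289, 24.414, 4.234, 92.017, -1.954, 63.644, -3.845], TCP at [255.878, 624.58, 205.467] pointing down, gripper open.
Joint ranges: [-163.25, 163.25], [-28.42, 122.38], [-70.27, 78.77], [12.13, 141.07], [-58.53, 238.53], [9.26, 117.41], [-156.51, 156.51]. Speed limits (degrees/s): [108.29, 108.29, 136.94, 136.94, 172.46, 172.46, 172.46].

### API

Orientations are given as a 3x3 rotation matrix whose columns are the frame's x, y, z axes.
In Python, from plant import get_state, read_camera, calibration, hand_in gives the robot as it stands. The module is installed in compiled form; this text tells all that it offers.
- The arm moves only by the tool play_rows, never from a script. Its argument "motion" is a list that holds one entry, the list of rows, each a list of 6 numbers: the shift along the tool's x, y, z in cm, then the turn, a rotation vector about the tool's x, y, z in degrees. In form: [[[dx, dy, dz, wx, wy, wz], ...]]. A call has 1 to 20 rows; each row shifts and turns the commanded pose from where the row before left it, along the tool's axes as they then stand; what a row does not reach is not made up. A row lasts 1/10 s, in which the tool goes at most 50 mm and 8.59 degrees, less where a joint would pass 70% of its speed; a pose out of reach is approached as far as the arm can. A call with a gripper value outside its range is refused whole. "jaw" is the gripper command: -1 is shut, 1 is fully open, values between are in proportion, set as the call begins (left out, the last holds). The fingers move at their own pace and stop on an object; the grip force is fixed at half the most. Time passes only in rows, so rows that do not move let the fingers close. It gives the time, the measured TCP pose, the force and the opening at its end, in the units of the state.
- get_state(): the state, without advancing time (a new reading comes with each control period).
- read_camera(name): name is "scene" or "side" or "wrist"; returns the picture (384x512x3 uint8, red, green, blue); there is no depth.
- calibration(name): a dict with "K" (3x3 intrinsics, pixels), "k1" (the pictures are not rectified: a ray, as slopes to the right and down, at radius r is drawn at 1 + k1 r^2 times it, then the intrinsics apply), "camera_from_world" (4x4, takes a point from world to camera coordinates); the wrist camera has in their place "tool_from_camera" (4x4, takes a point from camera to tool coordinates, whose origin is the TCP and whose axes are the tool frame's). Camera axes: x right, y down, z forward; pixel columns grow to the right and rows downward; lengths in mm; the calibration is good to about 2 mm. A picture is of the moment at which its call begins: read the wrist's pose just before it. calibration takes no time and is no camera call.
- hand_in(): hands the job in, once; it reports no verdict.
The state is a dict: "time": time; "qpos": joint angles; "joint_vel": joint speeds; "joint_torque": joint torques, N m; "position": TCP position; "orientation": TCP orientation; "wrist_force": force on the tool from outside, world axes, zero at the start; "moment": the same for the moment, N m; "gripper_width": finger opening in mm.
Only numpy, scipy, OpenCV 4.12 (cv2) and the standard library are available. Lean on these libraries where they do the work, as an engineer would, in place of code of your own. Each camera call takes 0.05 s, during which the arm holds its last target. There are 200 camera calls.

### The job

These three wooden weight cases should all be empty, but one still has its brass weight inside: rock them by pressing down on the metal tab at the front until you have felt which one is heavy. Then slide that case along the bench, without lifting or tipping it over, until it stands with all its feet on the green mat; let the two empty cases stand where they were, and do not disturb the other things.

Things in the scene. Friction and masses are not known exactly. Their poses are not given: they have to be found in the camera images.
- case_a: one of three look-alike closed wooden cases, 90 x 150 x 43 mm, too wide to grip, fixed on a 5 mm metal plate with domed feet; lid top 60 mm above the worktop. Origin: centre of the wood's underside, 17 mm up; x from the front (long side, facing the robot, face at -46 mm) to the back (face at +44 mm), y along the length, z up. A metal tab sticks out in front, see case_b
- case_b: second such case, same axes. Tab of each: 60 mm wide in y, x = -46 to -84 mm, flat top 17 mm above the worktop, 12 mm free below it. Feet at x = +-26, y = +-55 mm: pressing down on the tab's outer half rocks the case about its front feet (the tab's end may sink 10 mm, then it bottoms); let go, it drops back
- case_c: third such case, same axes. An empty one weighs 0.27 to 0.35 kg; one of the three, a different one each time, also holds a loose brass cylinder (0.29 to 0.36 kg, 27 mm across, 66 mm long, lying front to back) and so needs about twice the force to rock: an empty one 1.5 to 3 N at the tab, the loaded one 3 to 7 N
- mat: green rubber bench mat, 160 x 260 mm and 1.5 mm thick, lying fixed on the worktop behind the cases; origin at its centre at worktop level, x along the 160 mm side (away from the robot), y along the 260 mm side, z up. The domed feet of a case that is pushed ride up over its edge.
- tube_rack: white tube rack with capped tubes, 40 x 150 mm, 122 mm high, a bystander on the left; origin at the centre of its underside
- tip_box: blue pipette-tip box with clear lid, 82 x 120 mm, 72 mm high, a bystander on the right; origin at the centre of its underside
- pipette: white and blue pipette lying at the front left, 236 mm long, a bystander; origin at the centre of its underside

How it is judged (in metres and radians):
On the way:
1. a case is rocked: tilted by at least 3 degrees (angle between any of case_a, case_b, case_c's own z axis and vertical above 0.052 rad), for 0.05 s.
At the end, for the whole second after the job is handed in: The case with the brass weight inside (the one that presses on the mat with more than 4.4 N) stands upright and at rest on the green mat, its centre within 45 mm (along the mat's short side) and 62 mm (long side) of the mat's centre; each of the two empty cases is within 35 mm of where it started (((x of case_a in the frame of mat between -0.045 and 0.045 m and y of case_a in the frame of mat between -0.062 and 0.062 m and contact force between case_a and mat above 4.4 N and angle between case_a's own z axis and vertical below 0.06 rad and linear speed of case_a below 0.02 m/s and distance of each of case_b, case_c from where it was at the start of the episode below 0.035 m) or (x of case_b in the frame of mat between -0.045 and 0.045 m and y of case_b in the frame of mat between -0.062 and 0.062 m and contact force between case_b and mat above 4.4 N and angle between case_b's own z axis and vertical below 0.06 rad and linear speed of case_b below 0.02 m/s and distance of each of case_a, case_c from where it was at the start of the episode below 0.035 m) or (x of case_c in the frame of mat between -0.045 and 0.045 m and y of case_c in the frame of mat between -0.062 and 0.062 m and contact force between case_c and mat above 4.4 N and angle between case_c's own z axis and vertical below 0.06 rad and linear speed of case_c below 0.02 m/s and distance of each of case_a, case_b from where it was at the start of the episode below 0.035 m))); the robot touches nothing.
It fails at once if a case is lifted off the bench (underside centre above 50 mm) or tipped over (tilted more than 45 degrees) (height (world z) of any of case_a, case_b, case_c above 0.05 m or angle between any of case_a, case_b, case_c's own z axis and vertical above 0.785 rad).
It fails at once if the tube rack, tip box or pipette is shoved more than 30 mm (distance of any of tube_rack, tip_box, pipette from where it was at the start of the episode above 0.03 m).
It also fails if it takes over 72 s, if anything falls off the work surface, if the arm or the gripper's body presses on something with over 40 N, if the wrist force passes 120 N, or if a joint passes its speed limit or range.

## Working session

There is one attempt and no reset: what is moved stays moved. The work goes in short steps, Python scripts to look and compute and a tool call to move; the robot and the scene stay as the last step left them, time stands still between calls to the robot, and variables do not carry over. Pictures are saved under pics/ and viewed, about 8 in all and at most 12, crops included, and the job is handed in when it is done.

Besides the shell and the picture viewer there is one more tool, called after "Emit:" as name(argument=value, ...), one argument or row to a line, values as JSON. play_rows: Moves the arm, as the interface text tells. Its arguments: {"type":"object","properties":{"motion":{"type":"array"},"jaw":{"type":"number"}},"required":["motion"]}

```bash
mkdir -p pics
python3 - <<'E'
from plant import *
import cv2,numpy as np
s=get_state();print(s['time'],s['position'],np.round(s['orientation'],3).tolist(),s['wrist_force'])
for n in("scene","side"):
    cv2.imwrite(f"pics/{n}0.png",read_camera(n)[:,:,::-1]);c=calibration(n);print(n,c['K'],c['k1'],np.round(c['camera_from_world'],4).tolist())
E
```

```text
0.0 [255.72193243 624.20007458 204.76460073] [[0.379, 0.925, -0.0], [0.925, -0.379, -0.001], [-0.001, 0.0, -1.0]] [-0.32592123  0.16856938  0.16049836]
scene [[489.07588275   0.         256.95117032]
 [  0.         489.07588275 194.27185409]
 [  0.           0.           1.        ]] -0.05535318865563231 [[-0.8067, -0.5909, -0.0109, 444.7622], [-0.2505, 0.3586, -0.8992, 200.4467], [0.5353, -0.7226, -0.4373, 1776.1608], [0.0, 0.0, 0.0, 1.0]]
side [[378.06010923   0.         251.34097851]
 [  0.         378.06010923 192.21367892]
 [  0.           0.           1.        ]] -0.07749778548277773 [[-0.9937, -0.1098, 0.0206, 542.574], [-0.0749, 0.5173, -0.8525, 109.6188], [0.083, -0.8487, -0.5223, 1458.3717], [0.0, 0.0, 0.0, 1.0]]
```

View pics/scene0.png

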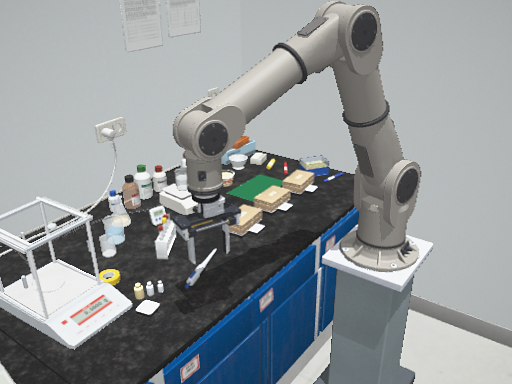

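View pics/side0.png

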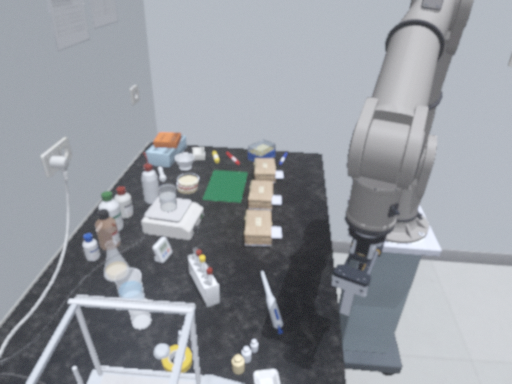

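Side view: cases at about (258,227), (262,193) and (265,168), tabs at (277,232), (277,200) and (280,174), and the mat at (226,186). I'll enlarge this region next.

```bash
python3 - <<'E'
import cv2
a=cv2.imread("pics/side0.png")[135:255,185:305];cv2.imwrite("pics/c1.png",cv2.resize(a,None,fx=5,fy=5,interpolation=2))
E
cat > h.py <<'E'
import numpy as np,cv2
from plant import *
def w(n,uv,z,pose=None):
    c=calibration(n);K=np.array(c['K'])
    p=np.array(cv2.undistortPoints(np.array([uv],float).reshape(-1,1,2),K,np.array([c['k1'],0,0,0.]))).reshape(-1,2)
    d=np.c_[p,np.ones(len(p))]
    if n=="wrist":
        T=np.eye(4);T[:3,:3]=pose['orientation'];T[:3,3]=pose['position'];M=T@np.array(c['tool_from_camera'])
    else: M=np.linalg.inv(np.array(c['camera_from_world']))
    o=M[:3,3];D=d@M[:3,:3].T
    return o+D*((z-o[2])/D[:,2])[:,None]
E
python3 - <<'E'
from h import *
side=[(277,232),(277,200),(280,174)]
print(np.round(w("side",side,17)))
print(np.round(w("side",[(216,170),(248,171),(241,201),(204,200)],1.5)))
print(np.array(calibration("wrist")['tool_from_camera']).round(2).tolist(), calibration("wrist")['K'])
E
```

```text
[[ 437.  155.   17.]
 [ 448.  -58.   17.]
 [ 446. -280.   17.]]
[[ 747. -303.    2.]
 [ 597. -316.    2.]
 [ 595.  -54.    2.]
 [ 746.  -40.    2.]]
[[1.0, -0.0, -0.0, -0.65], [0.0, 0.97, 0.23, -64.24], [0.0, -0.23, 0.97, -180.33], [0.0, 0.0, 0.0, 1.0]] [[303.14216067   0.         252.36598161]
 [  0.         303.14216067 192.4717721 ]
 [  0.           0.           1.        ]]
```

View pics/c1.png

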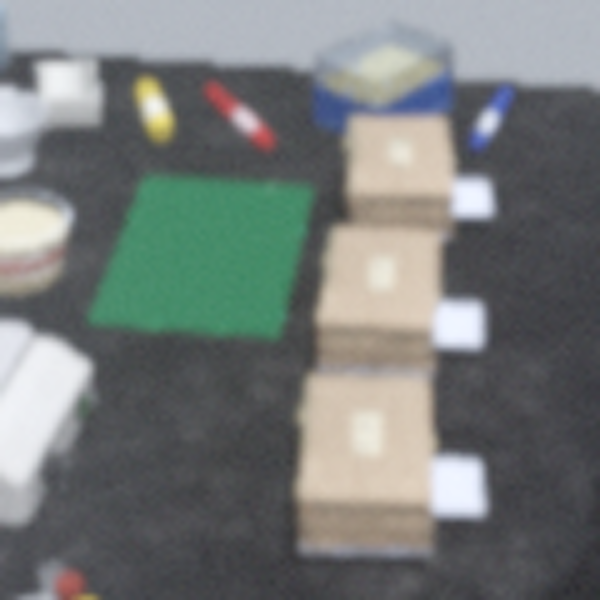

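Crop: stickers and tabs are clear. The cases sit near (502,155), (513,-58) and (511,-280), and the mat centre is near (671,-178). I'll go above the left tab with the jaws shut.

Emit:
play_rows(
  motion=[
    [[0,0,0,0,0,-5.6],[0,0,0,0,0,-5.6],[0,0,0,0,0,-5.6],[0,0,0,0,0,-5.5],[-2.93,1.13,0,0,0,0],[-2.93,1.13,0,0,0,0],[-2.93,1.13,0,0,0,0],[-2.93,1.13,0,0,0,0],[-2.93,1.13,0,0,0,0],[-2.93,1.13,0,0,0,0],[-2.93,1.13,0,0,0,0],[-2.93,1.13,0,0,0,0],[-2.93,1.13,0,0,0,0],[-2.93,1.13,0,0,0,0],[-2.93,1.13,0,0,0,0],[-2.93,1.13,0,0,0,0],[-2.93,1.13,0,0,0,0],[-2.93,1.13,0,0,0,0],[-2.93,1.13,0,0,0,0],[-2.93,1.13,0,0,0,0]],
  ],
  jaw=-1,
)

```text
time: 2.1
position: [437.0, 154.5, 205.4]
orientation: [[-0.0, 1.0, -0.0], [1.0, 0.0, -0.0], [-0.0, -0.0, -1.0]]
wrist_force: [1.5, 0.2, -0.4]
gripper_width: 0.0
```

Run:
```python
from h import *
s=get_state();print(s['time'],s['position'],np.round(s['orientation'],3).tolist(),s['wrist_force'],s['qpos'])
np.savez("p1.npz",position=s['position'],orientation=s['orientation'])
cv2.imwrite("pics/w1.png",read_camera("wrist")[:,:,::-1])
```

```text
2.1 [436.99209971 154.52794403 205.40382957] [[-0.0, 1.0, -0.0], [1.0, 0.0, -0.0], [-0.0, -0.0, -1.0]] [ 1.53962368  0.20551291 -0.3675385 ] [-41.78586669   4.02774303  15.15918658 118.8663875   -1.25411112
  57.26290182  64.03855771]
```

View pics/w1.png

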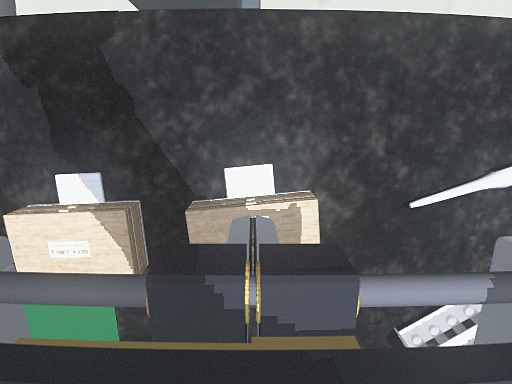

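The wrist view shows tab A at (224–275, 165–198) and tab B at (55–104, 173–203). The fingertips are around (252,217).

Run:
```python
from h import *
s=np.load("p1.npz")
print(w("wrist",[(224,167),(272,165),(275,195),(226,198),(55,174),(101,173),(104,202),(58,203)],17,s).round())
print(w("wrist",[(187,209),(318,199),(5,214),(131,206)],60,s).round())
```

```text
[[426. 118.  17.]
 [424. 177.  17.]
 [462. 181.  17.]
 [466. 120.  17.]
 [435. -96.  17.]
 [434. -36.  17.]
 [471. -36.  17.]
 [473. -98.  17.]]
[[ 468.   80.   60.]
 [ 456.  226.   60.]
 [ 474. -137.   60.]
 [ 464.   17.   60.]]
```

Emit:
play_rows(
  motion=[
    [[-0.65,-0.2,2.5,0,0,0],[0,0,3,0,0,0],[0,0,3,0,0,0],[0,0,3,0,0,0],[0,0,3,0,0,0],[0,0,2,0,0,0],[0,0,0.8,0,0,0],[0,0,0,0,0,0],[0,0,0,0,0,0],[0,0,0,0,0,0]],
  ],
)

```text
time: 3.15
position: [435.5, 149.7, 33.5]
orientation: [[-0.0, 1.0, 0.001], [1.0, 0.0, 0.001], [0.001, 0.001, -1.0]]
wrist_force: [0.5, 0.3, 1.0]
gripper_width: 0.5
```

Emit:
play_rows(
  motion=[
    [[0,0,0.3,0,0,0],[0,0,0.3,0,0,0],[0,0,0.3,0,0,0],[0,0,0.2,0,0,0],[0,0,0.2,0,0,0],[0,0,0.2,0,0,0],[0,0,0,0,0,0],[0,0,0,0,0,0]],
  ],
)

```text
time: 3.95
position: [434.8, 149.3, 17.5]
orientation: [[-0.0, 1.0, -0.0], [1.0, 0.0, -0.0], [-0.0, -0.0, -1.0]]
wrist_force: [-0.2, -0.4, 0.8]
gripper_width: 0.3
```

Emit:
play_rows(
  motion=[
    [[0,0,0.15,0,0,0],[0,0,0.15,0,0,0],[0,0,0,0,0,0],[0,0,0,0,0,0]],
  ],
)

```text
time: 4.35
position: [434.6, 149.3, 14.4]
orientation: [[-0.0, 1.0, -0.0], [1.0, 0.0, -0.0], [-0.0, -0.0, -1.0]]
wrist_force: [-3.6, -0.5, 2.4]
gripper_width: 0.6
```

Emit:
play_rows(
  motion=[
    [[0,0,0.15,0,0,0],[0,0,0.1,0,0,0],[0,0,0,0,0,0],[0,0,0,0,0,0],[0,0,0,0,0,0]],
  ],
)

```text
time: 4.85
position: [434.8, 149.3, 12.0]
orientation: [[-0.0, 1.0, -0.0], [1.0, 0.0, -0.0], [-0.0, -0.0, -1.0]]
wrist_force: [-2.9, -0.1, 2.0]
gripper_width: 0.7
```

Emit:
play_rows(
  motion=[
    [[0,0,0,0,0,0],[0,0,0,0,0,0],[0,0,0,0,0,0]],
  ],
)

```text
time: 5.15
position: [434.8, 149.3, 12.0]
orientation: [[-0.0, 1.0, -0.0], [1.0, 0.0, -0.0], [-0.0, -0.0, -1.0]]
wrist_force: [-2.4, -1.4, 3.2]
gripper_width: 0.6
```

Emit:
play_rows(
  motion=[
    [[0,0,-1,0,0,0],[0,0,-2,0,0,0],[0,0,-1,0,0,0],[0,0,0,0,0,0],[0,0,0,0,0,0],[0,0,0,0,0,0]],
  ],
)

```text
time: 5.75
position: [434.6, 149.3, 51.5]
orientation: [[-0.0, 1.0, -0.0], [1.0, 0.0, -0.0], [-0.0, -0.0, -1.0]]
wrist_force: [0.2, -0.1, 0.4]
gripper_width: 0.5
```

Emit:
play_rows(
  motion=[
    [[0,0,-2,0,0,0],[-2.15,0.1,-1,0,0,0],[-3,0.1,0,0,0,0],[-3,0.1,0,0,0,0],[-3,0.1,0,0,0,0],[-3,0.1,0,0,0,0],[-3,0.1,0,0,0,0],[-2.35,0.1,0,0,0,0],[-2,0.15,0,0,0,0],[0,0,2,0,0,0],[0,0,2,0,0,0],[0,0,1.5,0,0,0],[0,0,0.5,0,0,0],[0,0,0.3,0,0,0],[0,0,0.15,0,0,0],[0,0,0,0,0,0],[0,0,0,0,0,0]],
  ],
)

```text
time: 7.45
position: [443.8, -65.6, 17.9]
orientation: [[-0.0, 1.0, 0.001], [1.0, 0.0, 0.0], [0.0, 0.001, -1.0]]
wrist_force: [1.3, -0.4, -0.6]
gripper_width: 0.4
```

Emit:
play_rows(
  motion=[
    [[0,0,0.15,0,0,0],[0,0,0.15,0,0,0],[0,0,0.15,0,0,0],[0,0,0,0,0,0],[0,0,0,0,0,0]],
  ],
)

```text
time: 7.95
position: [442.7, -65.7, 12.9]
orientation: [[-0.0, 1.0, -0.001], [1.0, 0.0, 0.0], [0.0, -0.001, -1.0]]
wrist_force: [-5.3, -0.2, 5.5]
gripper_width: 0.7
```

Emit:
play_rows(
  motion=[
    [[0,0,0.15,0,0,0],[0,0,0.1,0,0,0],[0,0,0,0,0,0],[0,0,0,0,0,0],[0,0,0,0,0,0]],
  ],
)

```text
time: 8.45
position: [442.7, -65.7, 10.4]
orientation: [[-0.0, 1.0, -0.001], [1.0, 0.0, 0.0], [0.0, -0.001, -1.0]]
wrist_force: [-5.9, -0.8, 5.2]
gripper_width: 0.4
```

Emit:
play_rows(
  motion=[
    [[0,0,0,0,0,0],[0,0,0,0,0,0],[0,0,0,0,0,0]],
  ],
)

```text
time: 8.75
position: [442.6, -65.7, 10.4]
orientation: [[-0.0, 1.0, -0.001], [1.0, 0.0, 0.0], [0.0, -0.001, -1.0]]
wrist_force: [-6.0, -0.2, 5.4]
gripper_width: 0.5
```

Emit:
play_rows(
  motion=[
    [[0,0,-1,0,0,0],[0,0,-3,0,0,0],[0,0,-4,0,0,0],[0,0,-3,0,0,0],[0,0,0,0,0,0],[0,0,0,0,0,0]],
  ],
)

```text
time: 9.35
position: [444.1, -65.4, 121.5]
orientation: [[-0.001, 1.0, 0.003], [1.0, 0.001, 0.001], [0.001, 0.003, -1.0]]
wrist_force: [-0.6, 0.4, -0.4]
gripper_width: 0.4
```

B needs 5.4 N and A about 2.4 N, so B is the loaded one. I'll open the jaws and look again to get B's pose before pushing.

Emit:
play_rows(
  motion=[
    [[0,0,-3,0,0,0],[0,0,-3,0,0,0],[0,0,-2,0,0,0],[0,0,0,0,0,0],[0,0,0,0,0,0],[0,0,0,0,0,0]],
  ],
  jaw=1,
)

```text
time: 9.95
position: [442.7, -65.6, 199.3]
orientation: [[-0.0, 1.0, -0.002], [1.0, 0.0, -0.0], [-0.0, -0.002, -1.0]]
wrist_force: [-0.1, -0.0, -1.1]
gripper_width: 45.3
```

Run:
```python
from h import *
s=get_state();print(s['time'],s['position'],s['gripper_width'],s['qpos'])
np.savez("p2.npz",position=s['position'],orientation=s['orientation'])
a=read_camera("wrist")[:,:,::-1];cv2.imwrite("pics/w2f.png",a)
cv2.imwrite("pics/w2.png",cv2.resize(a[130:380],(0,0),fx=1.5,fy=1.5))
```

```text
9.95 [442.74093759 -65.64272983 199.26092738] 45.31105250705225 [-22.38349816   2.59361698  23.52109442 121.33859982  -1.21357445
  56.40527387  91.80740919]
```

View pics/w2.png

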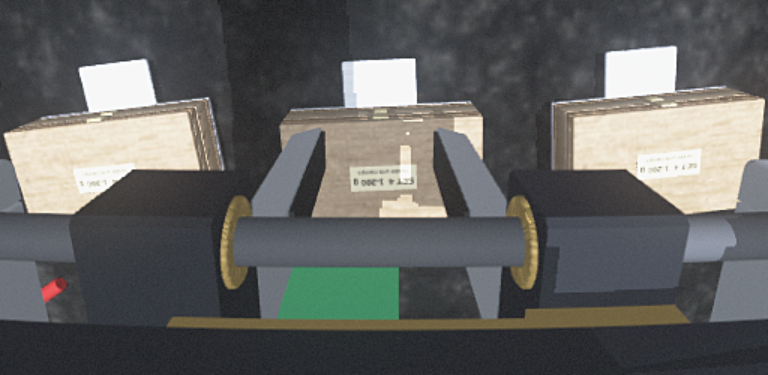

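B's tab corners in the crop: (342,62), (415,58), (417,105), (345,107). The lid's front edge runs (281,124)–(484,118).

Run:
```python
from h import *
s=np.load("p2.npz")
f=lambda l:[(u/1.5,v/1.5+130) for u,v in l]
print(w("wrist",f([(342,62),(415,58),(417,105),(345,107)]),17,s).round(1))
print(w("wrist",f([(281,124),(484,118)]),60,s).round(1))
print(w("wrist",f([(400,268),(293,268),(280,318)]),1.5,s).round(1))
print(w("wrist",f([(79,67),(149,59),(551,100),(765,97),(5,132),(210,100)]),60,s).round(1))
```

```text
[[436.3 -96.6  17. ]
 [433.  -37.7  17. ]
 [472.  -35.4  17. ]
 [473.8 -94.8  17. ]]
[[ 475.4 -138.8   60. ]
 [ 470.8   10.3   60. ]]
[[ 635.3  -46.8    1.5]
 [ 635.7 -148.2    1.5]
 [ 692.4 -164.     1.5]]
[[ 432.5 -286.1   60. ]
 [ 426.9 -232.4   60. ]
 [ 457.2   58.8   60. ]
 [ 455.1  225.    60. ]
 [ 482.8 -354.5   60. ]
 [ 457.3 -190.1   60. ]]
```

Plan: grip B's tab across its 60 mm width with the fingers low. Then slide the case forward past C's lane, and obliquely onto the mat.

Emit:
play_rows(
  motion=[
    [[0,1.5,0,0,0,-2],[0,0,0,0,0,0],[0,0,0,0,0,0],[0,0,0,0,0,0],[0,0,3,0,0,0],[0,0,3,0,0,0],[0,0,4,0,0,0],[0,0,4,0,0,0],[0,0,2,0,0,0],[0,0,0.6,0,0,0],[0,0,0,0,0,0],[0,0,0,0,0,0]],
  ],
  jaw=1,
)

```text
time: 11.2
position: [459.0, -65.7, 35.5]
orientation: [[-0.035, 0.999, 0.001], [0.999, 0.035, 0.0], [0.0, 0.001, -1.0]]
wrist_force: [1.0, -0.5, -0.2]
gripper_width: 93.9
```

Emit:
play_rows(
  motion=[
    [[0,0,0.6,0,0,0],[0,0,0.6,0,0,0],[0,0,0.6,0,0,0],[0,0,0.4,0,0,0],[0,0,0.3,0,0,0],[0,0,0,0,0,0],[0,0,0,0,0,0]],
  ],
)

```text
time: 11.9
position: [458.4, -65.7, 9.5]
orientation: [[-0.035, 0.999, -0.0], [0.999, 0.035, -0.0], [-0.0, -0.0, -1.0]]
wrist_force: [-0.3, -0.1, 0.4]
gripper_width: 93.9
```

Down to z of about 5, then close on the tab.

Emit:
play_rows(
  motion=[
    [[0,0,0.25,0,0,0],[0,0,0.2,0,0,0],[0,0,0,0,0,0]],
  ],
)

```text
time: 12.2
position: [458.3, -65.6, 4.8]
orientation: [[-0.035, 0.999, -0.0], [0.999, 0.035, -0.0], [-0.0, -0.0, -1.0]]
wrist_force: [-0.3, 0.1, 0.3]
gripper_width: 94.1
```

Emit:
play_rows(
  motion=[
    [[0,0,0,0,0,0],[0,0,0,0,0,0],[0,0,0,0,0,0],[0,0,0,0,0,0],[0,0,0,0,0,0],[0,0,0,0,0,0],[0,0,0,0,0,0],[0,0,0,0,0,0]],
  ],
  jaw=-1,
)

```text
time: 13.0
position: [458.5, -65.7, 5.0]
orientation: [[-0.035, 0.999, 0.0], [0.999, 0.035, -0.0], [-0.0, 0.0, -1.0]]
wrist_force: [0.5, -1.0, 0.5]
gripper_width: 59.2
```

Emit:
play_rows(
  motion=[
    [[0,0.4,0,0,0,0],[-0.03,0.9,0,0,0,0],[-0.03,0.9,0,0,0,0],[-0.03,0.9,0,0,0,0],[-0.03,0.9,0,0,0,0],[-0.03,0.9,0,0,0,0],[-0.03,0.9,0,0,0,0],[-0.03,0.9,0,0,0,0],[-0.03,0.9,0,0,0,0],[-0.03,0.9,0,0,0,0],[-0.03,0.9,0,0,0,0],[0,0,0,0,0,0]],
  ],
)

```text
time: 14.2
position: [554.7, -65.3, 5.2]
orientation: [[-0.036, 0.999, 0.003], [0.999, 0.036, -0.0], [-0.001, 0.003, -1.0]]
wrist_force: [3.9, 0.4, -2.2]
gripper_width: 59.2
```

Emit:
play_rows(
  motion=[
    [[-0.95,0.45,0,0,0,0],[-0.95,0.45,0,0,0,0],[-0.95,0.45,0,0,0,0],[-0.95,0.45,0,0,0,0],[-0.95,0.45,0,0,0,0],[-0.95,0.45,0,0,0,0],[-0.95,0.45,0,0,0,0],[-0.95,0.45,0,0,0,0],[-0.95,0.45,0,0,0,0],[-0.95,0.45,0,0,0,0],[-0.95,0.45,0,0,0,0],[-0.95,0.45,0,0,0,0],[0,0,0,0,0,0],[0,0,0,0,0,0]],
  ],
)

```text
time: 15.6
position: [612.1, -179.5, 6.0]
orientation: [[-0.034, 0.999, 0.004], [0.999, 0.034, -0.002], [-0.002, 0.004, -1.0]]
wrist_force: [4.3, -4.2, 3.8]
gripper_width: 59.4
```

Run:
```python
from h import *
a=read_camera("side")[:,:,::-1]
cv2.imwrite("pics/s2.png",cv2.resize(a[135:255,185:305],None,fx=5,fy=5,interpolation=2))
```

```text
(no output)
```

View pics/s2.png

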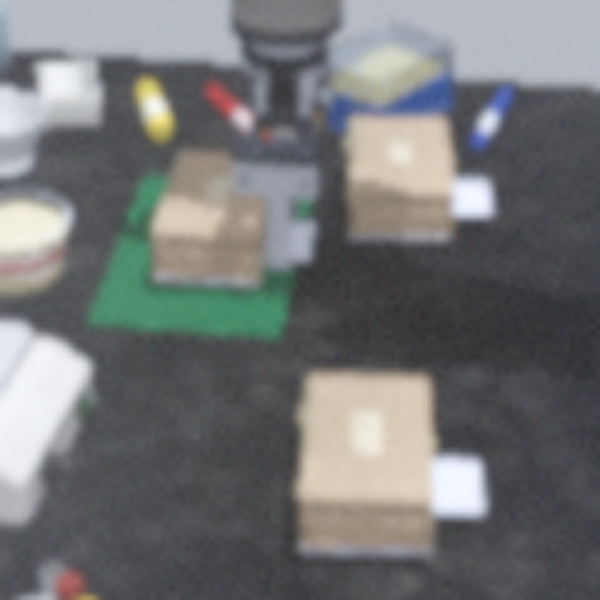

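The case is on the mat and the other two haven't moved. I'll release and retreat upward.

Emit:
play_rows(
  motion=[
    [[0,0,0,0,0,0],[0,0,0,0,0,0],[0,0,0,0,0,0],[0,0,0,0,0,0],[0,0,0,0,0,0],[0,0,0,0,0,0],[0,0,0,0,0,0],[0,0,0,0,0,0]],
  ],
  jaw=0.9,
)

```text
time: 16.45
position: [610.4, -177.3, 5.0]
orientation: [[-0.035, 0.999, -0.0], [0.999, 0.035, -0.0], [-0.0, -0.0, -1.0]]
wrist_force: [-0.5, -0.5, -0.2]
gripper_width: 89.1
```

Emit:
play_rows(
  motion=[
    [[0,0,-1,0,0,0],[0,0,-2,0,0,0],[0,0,-3,0,0,0],[0,0,-4,0,0,0],[0,0,-4,0,0,0],[0,0,-4,0,0,0],[0,-3,-4,0,0,0],[0,-4,-3,0,0,0],[0,-4,0,0,0,0],[0,0,0,0,0,0],[0,0,0,0,0,0]],
  ],
)

```text
time: 17.55
position: [500.3, -181.2, 256.2]
orientation: [[-0.035, 0.999, 0.002], [0.999, 0.035, 0.001], [0.001, 0.002, -1.0]]
wrist_force: [0.5, -1.0, -0.4]
gripper_width: 89.4
```

Run:
```python
from h import *
s=get_state();print(s['time'],s['position'],s['wrist_force'],s['gripper_width'])
np.savez("p3.npz",position=s['position'],orientation=s['orientation'])
a=read_camera("wrist")[:,:,::-1];b=read_camera("side")[:,:,::-1]
cv2.imwrite("pics/f.png",np.vstack([a,cv2.resize(b[135:255,185:305],None,fx=1.8,fy=1.8,interpolation=2).copy() if 0 else cv2.resize(b[140:240,175:303],(512,216))[:,:]]))
```

```text
17.55 [ 500.26466105 -181.24673337  256.20507354] [ 0.47957449 -1.04100895 -0.42243955] 89.374229640281
```

View pics/f.png

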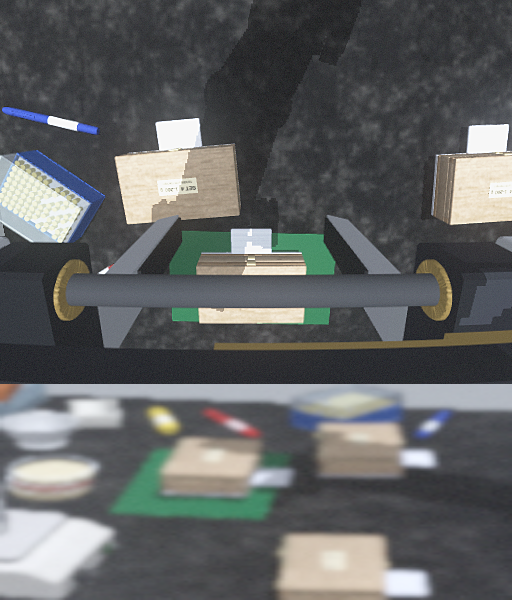

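Final wrist view: the case is on the mat, with its tab at (232–271, 229–253). The mat's front corners are at (182,231) and (333,235), the back ones at (173,322) and (330,324).

Run:
```python
from h import *
s=np.load("p3.npz")
m=w("wrist",[(182,231),(333,235),(173,322),(330,324)],1.5,s);print(m.round(),m.mean(0))
t=w("wrist",[(232,229),(271,229),(272,252),(232,252)],18.5,s);print(t.round())
print(w("wrist",[(200,255),(307,254)],61,s).round())
```

```text
[[ 602. -286.    2.]
 [ 601.  -55.    2.]
 [ 764. -306.    2.]
 [ 759.  -44.    2.]] [ 681.31581753 -172.9391934     1.5       ]
[[ 590. -209.   18.]
 [ 588. -152.   18.]
 [ 624. -149.   18.]
 [ 626. -209.   18.]]
[[ 612. -249.   61.]
 [ 606. -106.   61.]]
```

```bash
python3 -c "
from plant import *
print(hand_in())"
```

```text
the job is handed in; nothing more can be done
None
```

The heavy case, the middle one (B here; I numbered the cases A, B, C from the robot's left), now stands on the green mat, and I have handed the job in. No verdict is reported.

- **Finding the weight:** I rocked A and B by pressing the tab about 5 to 7 mm down. A needed about 2 to 3 N and B about 5.4 N. I did not rock C, because 5.4 N is clearly in the loaded range and only one case is loaded.
- **Moving it:** I gripped B's tab across its 60 mm width and slid the case forward, then diagonally onto the mat. Then I let go and backed away.
- **Last checks:**
  - **Position:** B's centre is at about (672, -179) mm. The mat's centre is at about (671 to 681, -173 to -178), so B is within about 10 mm. A reading off the lid edge put B nearer x = 655, which disagrees but is still within the 45 mm limit.
  - **Other things:** A and C looked unmoved in the side view. The tip box showed no sign of being moved; the tube rack and pipette were not in the last crops.
  - **Robot:** the arm was clear of everything at 17.6 s.

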